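# Load a vial into the spinner chuck with self-closing forceps

### The arm

A 6-joint arm with a two-finger parallel gripper is mounted at the origin on the work surface. World frame = base frame: x ahead of the robot, y to its left, z up, the work surface at z = 0. Lengths are in mm, angles in degrees, forces in N, time in s.
With the tool pointing down it reaches from about 350 to 850 mm from the base axis. Payload 8.1 kg.
Tool frame: the origin (TCP) lies at the very end of the fingers, on their centre line; the grasp point (between the pads) lies 19 mm behind it; z points along the fingers, y is the direction in which the jaws open and shut (so a half turn about z gives the same grasp; the last joint's range is limited). The gripper opens to 85 mm and grips with 20 to 120 N. Pads are 22 mm wide; open, the fingers measure 114 mm over their backs; the gripper's body (76 mm by 85 mm) begins 54 mm behind the grasp point. The pads swing forward as they close: fully open they stand 13 mm farther back than shut.
Start: joints at [68.789, 7.471, 85.268, -0, 87.261, -4.893], TCP at [168.557, 575.842, 231.292] pointing down, gripper open.
Joint ranges: [-169.43, 169.43], [-51.17, 129.36], [1.28, 143.12], [-76.62, 256.62], [0, 156.53], [-152.29, 152.29]. Speed limits (degrees/s): [136.94, 136.94, 159.86, 180, 180, 180].

### API

Orientations are given as [roll, pitch, yaw] about the fixed x, y, z axes, in that order (R = Rz(yaw) Ry(pitch) Rx(roll)).
In Python, from bench import r, eyes gives the robot as it stands. The module is installed in compiled form; this text tells all that it offers.
- The arm moves only by the tool play_rows, never from a script. Its argument "deltas" is a list of rows, each a list of 3 entries, a list of its own where there are three numbers: the shift along the tool's x, y, z in m, then the turn, a rotation vector about the tool's x, y, z in rad, then the closure, from 0 (fully open) to 1 (shut). A call has 1 to 8 rows; each row shifts and turns the pose as measured when the row begins, along the tool's axes as they then stand; what a row does not reach is not made up. A row lasts 1/8 s, in which the tool goes at most 62.5 mm and 10.7 degrees, less where a joint would pass 70% of its speed; a pose out of reach is approached as far as the arm can. A call with a gripper value outside its range is refused whole. The fingers move at their own pace and stop on an object; "force" is the grip in N (left out, the last holds). Time passes only in rows, so rows that do not move let the fingers close. It gives the time, the measured TCP pose, the force and the opening at its end, in the units of the state.
- r.sense(): the state, without advancing time (a new reading comes with each control period).
- eyes.snapshot(name): name is "scene" or "top"; returns the picture (480x640x3 uint8, red, green, blue); there is no depth.
- eyes.get_calibration(name): a dict with "mtx" (3x3 intrinsics, pixels), "R" (3x3) and "t" (3): a world point X has camera coordinates R X + t. Camera axes: x right, y down, z forward; pixel columns grow to the right and rows downward; lengths in mm; the calibration is good to about 2 mm. A picture is of the moment at which its call begins. get_calibration takes no time and is no camera call.
- r.hand_in(): hands the job in, once; it reports no verdict.
The state is a dict: "time": time; "joint_pos": joint angles; "qd": joint speeds; "joint_efforts": joint torques, N m; "tool_pos": TCP position; "tcp_rot": TCP orientation; "ft_force": force on the tool from outside, world axes, zero at the start; "wrist_torque": the same for the moment, N m; "finger_gap": finger opening in mm.
Only numpy, scipy, OpenCV 4.12 (cv2) and the standard library are available. Lean on these libraries where they do the work, as an engineer would, in place of code of your own. Each camera call takes 0.05 s, during which the arm holds its last target. There are 200 camera calls.

### The job

Take the self-closing forceps from the white stand, squeeze them open, let them close on the neck of the purple-capped vial in the tray, and press that vial gently but fully home in the chuck of the inspection spinner. Then hang the forceps back in their stand. Only the forceps may touch the vial, and the other two vials must be left alone.

Things in the scene. Friction and masses are not known exactly. Their poses are not given: they have to be found in the camera images.
- forceps_grip (a point): Steel self-closing forceps hanging points down. This point: middle between the 2 finger plates (14 wide along x, 34 tall, from 20 below it to 14 above), outer faces 32 apart along y when free. A 4 mm ledge sticks out under each plate, its top 20 below: fingertips may bear on it. Tool top 40 above. Squeeze the plates along y, from above.
- forceps_jaws (a point): Middle between the forceps' two V-notched jaws (5.5 thick, 17 wide along x), 54 mm straight below forceps_grip. The blades cross: squeezing the plates from 32 to their stop at 20 mm (8 to 16 N each) opens the jaws from shut to 30 mm clear. On a vial neck they touch at plates 28.6; eased to about 30 they grip it by spring and the plates still press 7 N on your fingers; over 32 the tool is let go.
- stand_slot (a point): White stand on a dark plate: two posts joined by bars at the top, 42 (x) by 74 (y) mm, 45 mm high. This point: middle of its top, centre of the slot, 30 (x) by 34 (y) mm, open below; axes as the forceps start. The jaws (27 mm across y with plates at 30; too wide when squeezed) pass down the slot; the forceps' ledges come to rest on the posts, with forceps_grip 24 mm above this point.
- vial_center (a point): Glass vial with purple cap, half-way up its 60 mm height; standing in the tray. Body 24 dia, 40.5 high; then a shoulder to the neck, 15 dia, from 42 to 52 mm above the foot; cap 20 dia on top to 60 mm. About 30 g. Foot edge bevelled 2 mm. The jaws take the neck under the cap; when pressing down they bear on the shoulder.
- white_vial_center (a point): Bystander: vial of the same size with a white cap, half-way up its 60 mm height, standing in the tray. Leave it alone.
- green_vial_center (a point): Bystander: vial of the same size with a green cap, half-way up its 60 mm height, standing in the tray. Leave it alone.
- chuck_mouth (a point): Spinner: white housing 150x120x40 mm with a round chuck, 40 outer dia. This point: centre of its mouth, 82 up; bore 26, bevel 4. 3 spring noses 5.5 down rub the vial: 5 to 10 N to push. Home = foot on the white seat (disc vial_seat_c0, 4 thick), screw-set 11 to 35 below the mouth, not measured: press till the push rises steeply, past some 13 N; over 20 N on the seat breaks glass.
- tray_floor (a point): White open tray 170 x 170 mm, rim 14 mm high; this point: centre of its inner floor, 4 mm above the bench, on which the three vials stand.
There are look-alikes about, which are no part of the job. Leave any red look-alike of the part that bears white_vial_center alone.

How it is judged (in metres and radians):
On the way, in this order (a step that is already met when the one before it is completed fails the run):
1. the purple-capped vial is lifted clear of the tray in the forceps (height (world z) of vial_center above 0.06 m and contact force between vial and forceps above 0.1 N), for 0.2 s.
2. the vial stands on the seat inside the chuck (distance between vial and vial_seat_c0 below 0.0033 m and angle between vial's own z axis and vertical below 0.1 rad), for 0.2 s.
At the end, for the whole second after the job is handed in: The purple-capped vial stands on the seat of the chuck (its foot within about 1.3 mm of it, upright within 0.1 rad); the forceps hang upright in the slot of their stand by their ledges, clear of the vial; the other two vials stand where they stood (within 12 mm); everything at rest (all of step 2 and linear speed of each of vial, forceps below 0.02 m/s and distance between forceps_grip and stand_slot below 0.03 m and z of forceps_grip in the frame of stand_slot above 0.02 m and angle between forceps_grip's own z axis and vertical below 0.15 rad and contact force between forceps and vial below 0.05 N and distance of each of white_vial_center, green_vial_center from where it was at the start of the episode below 0.012 m and angle between each of white_vial_center, green_vial_center's own z axis and vertical below 0.3 rad); the robot touches nothing.
It fails at once if the robot touches the vial itself (contact force between any of the fingers, the arm and vial above 0.3 N).
It fails at once if the vial's foot is pressed on the chuck's seat with more than 20 N (contact force between vial and vial_seat_c0 above 20 N).
It fails at once if another vial is moved more than 12 mm or tipped (distance of any of white_vial_center, green_vial_center from where it was at the start of the episode above 0.012 m or angle between any of white_vial_center, green_vial_center's own z axis and vertical above 0.3 rad).
It also fails if it takes over 67 s, if anything falls off the work surface, if the arm or the gripper's body presses on something with over 40 N, if the wrist force passes 120 N, or if a joint passes its speed limit or range.

## Working session

There is one attempt and no reset: what is moved stays moved. The work goes in short steps, Python scripts to look and compute and a tool call to move; the robot and the scene stay as the last step left them, time stands still between calls to the robot, and variables do not carry over. Pictures are saved under pics/ and viewed, about 8 in all and at most 12, crops included, and the job is handed in when it is done.

Besides the shell and the picture viewer there is one more tool, called after "Request:" by a JSON object that holds its "fn" and its "kwargs", one argument or row to a line. play_rows: Moves the arm, as the interface text tells. Its arguments: {"type":"object","properties":{"deltas":{"type":"array"},"force":{"type":"number"}},"required":["deltas"]}

```bash
mkdir -p pics; python3 - <<'E'
from bench import r,eyes
import cv2,numpy as np
for n in("scene","top"):
    cv2.imwrite(f"pics/{n}0.png",eyes.snapshot(n)[:,:,::-1]); c=eyes.get_calibration(n); print(n,np.round(c["mtx"],1).tolist(),np.round(c["R"],4).tolist(),np.round(c["t"],1).tolist())
print(r.sense())
E
```

```text
scene [[558.5, 0.0, 322.1], [0.0, 558.5, 235.9], [0.0, 0.0, 1.0]] [[-0.4657, 0.8849, 0.0019], [0.5123, 0.2713, -0.8148], [-0.7216, -0.3785, -0.5797]] [215.6, -178.2, 1500.7]
top [[583.7, 0.0, 313.7], [0.0, 583.7, 238.3], [0.0, 0.0, 1.0]] [[-0.027, -0.9995, -0.019], [-0.991, 0.0292, -0.1308], [0.1313, 0.0153, -0.9912]] [12.4, 487.4, 1031.7]
{'time': 0.1, 'joint_pos': array([ 6.87885335e+01,  7.51221593e+00,  8.53227527e+01, -2.73779001e-04,
        8.72613472e+01, -4.89388771e+00]), 'qd': array([-0.02381202, -0.17600558, -0.16028659,  0.08768722, -0.05549103,
        0.08208555]), 'joint_efforts': array([ 8.00813086e-04, -5.70953572e+01, -5.01939189e+01, -3.04630203e-04,
        8.14040832e-03, -1.81285839e-05]), 'tool_pos': array([168.38666818, 575.37466623, 230.33711962]), 'tcp_rot': array([-1.79904012e+02, -7.94431176e-03,  1.63682428e+02]), 'ft_force': array([0.391328  , 0.00155041, 0.47311544]), 'wrist_torque': array([-0.05141111,  0.0530288 , -0.02346957]), 'finger_gap': 85.36856574472822}
```

View pics/scene0.png

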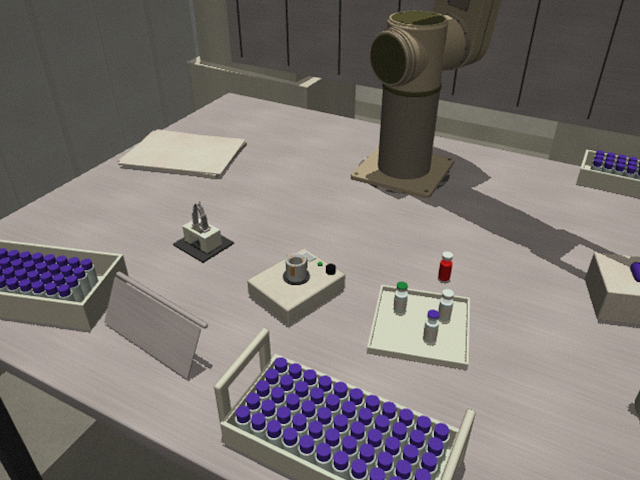

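View pics/top0.png

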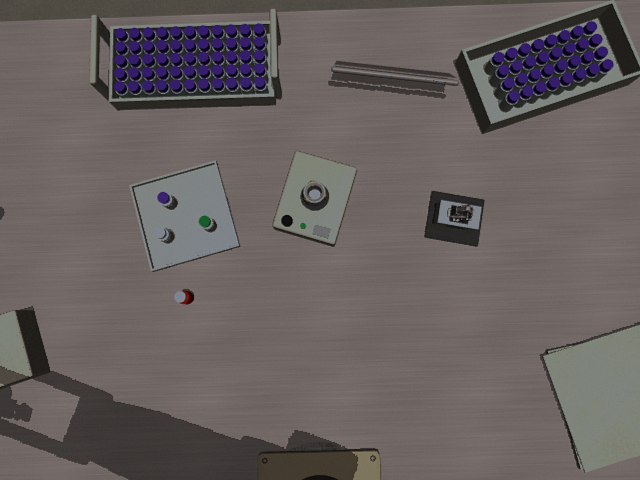

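```bash
cat > h.py <<'E'
from bench import r,eyes
import cv2,numpy as np
np.set_printoptions(precision=1,suppress=True)
C={n:eyes.get_calibration(n) for n in("scene","top")}
def ray(n,uv):
    c=C[n];o=-c["R"].T@c["t"];d=c["R"].T@np.linalg.solve(c["mtx"],[*uv,1.]);return o,d/np.linalg.norm(d)
def onz(n,uv,z):
    o,d=ray(n,uv);return o+d*(z-o[2])/d[2]
def tri(u1,u2):
    o1,d1=ray("top",u1);o2,d2=ray("scene",u2)
    s=np.linalg.lstsq(np.c_[d1,-d2],o2-o1,rcond=None)[0];a,b=o1+s[0]*d1,o2+s[1]*d2
    return (a+b)/2,np.linalg.norm(a-b)
def px(n,X):
    c=C[n];p=c["mtx"]@(c["R"]@np.asarray(X,float)+c["t"]);return p[:2]/p[2]
def blobs(mask,box,amin=8):
    x0,y0,x1,y1=box;m=np.zeros_like(mask);m[y0:y1,x0:x1]=mask[y0:y1,x0:x1]
    k,l,s,c=cv2.connectedComponentsWithStats(m.astype(np.uint8))
    return [(s[i,4],c[i],(l==i).astype(np.uint8)) for i in np.argsort(-s[1:,4])+1 if s[i,4]>=amin]
def rect(m):
    c=max(cv2.findContours(m,0,cv2.CHAIN_APPROX_NONE)[0],key=cv2.contourArea);return cv2.boxPoints(cv2.minAreaRect(c))
E
python3 - <<'E'
from h import *
I={n:cv2.imread(f"pics/{n}0.png") for n in C}
H={n:cv2.cvtColor(I[n],cv2.COLOR_BGR2HSV) for n in C}
for n in C: print(n,ray(n,(320,240))[0])
pur={n:(H[n][...,0]>115)&(H[n][...,0]<150)&(H[n][...,1]>110) for n in C}
a=blobs(pur["top"],(140,170,230,260))[0];b=blobs(pur["scene"],(375,290,465,360))[0]
print("purple",a[:2],b[:2],tri(a[1],b[1]),onz("top",a[1],60),onz("scene",b[1],60))
gr={n:(H[n][...,0]>45)&(H[n][...,0]<85)&(H[n][...,1]>110) for n in C}
a=blobs(gr["top"],(140,170,230,260))[0];b=blobs(gr["scene"],(375,270,465,360))[0]
print("green",a[:2],b[:2],tri(a[1],b[1]),onz("top",a[1],60))
print("white",onz("top",(163,234),60),"seen",onz("scene",(447,294),62))
V=H["top"][...,2]
dk=blobs(V<75,(415,180,495,255))[0]
P=np.array([onz("top",p,4) for p in rect(dk[2])]);print("plate",dk[0],P[:,:2].tolist(),P.mean(0),np.linalg.norm(P-np.roll(P,1,0),axis=1))
wh=blobs(V>130,(415,180,495,255))[0]
P=np.array([onz("top",p,45) for p in rect(wh[2])]);print("stand",wh[0],P[:,:2].tolist(),P.mean(0),np.linalg.norm(P-np.roll(P,1,0),axis=1))
print("chuck",onz("top",(314.5,190),82), onz("scene",(297,257),82))
def crop(n,x,y,w,h,s):return cv2.resize(I[n][y:y+h,x:x+w],None,fx=s,fy=s,interpolation=cv2.INTER_CUBIC)
A=np.vstack([np.hstack([crop("top",425,185,64,60,6),crop("top",285,160,64,60,6)]),np.hstack([crop("scene",175,195,64,48,6),crop("scene",265,235,64,48,6)])])[:600+48]
cv2.imwrite("pics/c1.png",cv2.resize(A,(712,600)))
E
```

```text
scene [1274.6  425.6  724.4]
top [ 348.   -17.7 1086.6]
purple (np.int32(96), array([162.9, 197.1])) (np.int32(79), array([433.3, 313.8])) (array([565.8, 267.7,  62.6]), np.float64(1.861506969161958)) [566.7 267.6  60. ] [562.5 267.9  60. ]
green (np.int32(96), array([204.1, 220.8])) (np.int32(61), array([401.4, 285.1])) (array([520.7, 192.9,  62.9]), np.float64(0.6513894913161588)) [521.3 193.1  60. ]
white [499.6 266.9  60. ] seen [504.3 273.6  62. ]
plate 1910 [[487.6949403915088, -204.18914540628165], [576.8086214384037, -223.96416274584206], [555.8122583879954, -324.70431828192767], [467.26003022129726, -303.9663658973727]] [ 521.9 -264.2    4. ] [101.8  91.3 102.9  90.9]
stand 460 [[509.48550950803866, -224.62529025245198], [548.729446799294, -233.25030449919308], [534.2262854504016, -304.75874669547625], [495.1621284275725, -295.8190739584404]] [ 521.9 -264.6   45. ] [72.6 40.2 73.  40.1]
chuck [566.5  -5.9  82. ] [558.   -3.6  82. ]
```

View pics/c1.png

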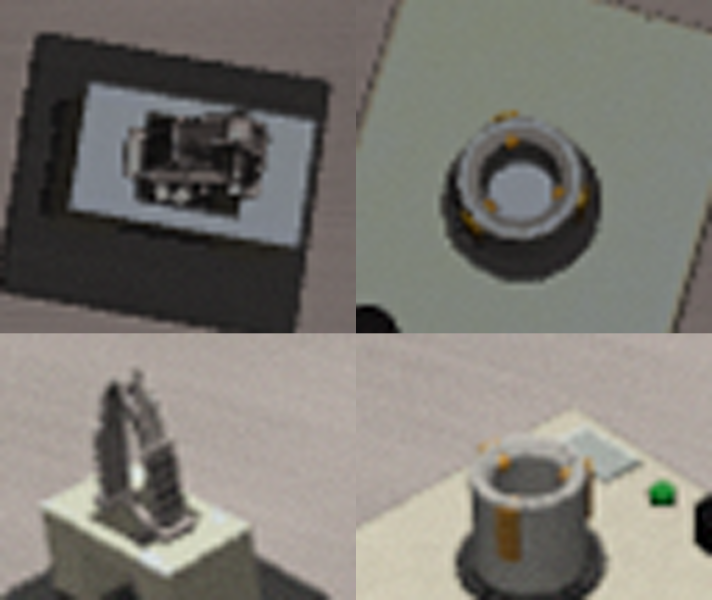

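Request:
{"fn": "play_rows", "kwargs": {
  "deltas": [
    [[-0.05,-0.0265,0],[0,0,0],0],
    [[-0.05,-0.0265,0],[0,0,0],0],
    [[-0.05,-0.0265,0],[0,0,0],0],
    [[-0.05,-0.0265,0],[0,0,0],0],
    [[-0.05,-0.0265,0],[0,0,0],0],
    [[-0.05,-0.0265,0],[0,0,0],0],
    [[-0.05,-0.0265,0],[0,0,0],0],
    [[0,0,0],[0,0,-0.075],0]
  ],
  "force": 20
}}

```text
time: 1.1
tool_pos: [458.7, 289.5, 226.3]
tcp_rot: [-179.6, -0.2, 168.2]
ft_force: [-0.6, 0.8, 0.2]
finger_gap: 85.4
```

```bash
cat >> h.py <<'E'
from scipy.spatial.transform import Rotation as Ro
def go(*targets,rows=True):
    s=r.sense();R=Ro.from_euler("xyz",s["tcp_rot"],degrees=True).as_matrix();p=s["tool_pos"]
    print("t",round(s["time"],2),"tcp",p,"rot",s["tcp_rot"],"F",s["ft_force"],"gap",round(s["finger_gap"],2))
    for t in targets: print("->",t,"tool delta mm",R.T@(np.array(t)-p),"tilt fix rotvec (mrad)",1000*Ro.from_matrix(R.T@Ro.from_euler("xyz",[180,0,s["tcp_rot"][2]],degrees=True).as_matrix()).as_rotvec()); p=np.array(t)
E
python3 - <<'E'
from h import *
I=cv2.imread("pics/top0.png");S=cv2.imread("pics/scene0.png")
print("chuck",tri((314.3,191.9),(296,259.9)))
c=(564,-5.5,82)
# forceps mask: dark-grey pixels vs bright stand, above
print("forceps top pred",px("top",(521.9,-264.6,109)),px("scene",(521.9,-264.6,109)),px("scene",(521.9,-264.6,69)),px("top",(521.9,-264.6,69)))
print("mouth pred",px("top",c),px("scene",c))
go((450,300,230),(521.9,-264.6,150))
E
```

```text
chuck (array([563.2,  -4.3,  78.6]), np.float64(2.476927716242168))
forceps top pred [467.7 207.8] [196.4 201.5] [198.8 217.5] [462.2 211.9]
mouth pred [314.3 191.4] [294.5 258.4]
t 1.1 tcp [458.7 289.5 226.3] rot [-179.6   -0.2  168.2] F [-0.6  0.8  0.2] gap 85.37
-> (450, 300, 230) tool delta mm [10.6  8.5 -3.7] tilt fix rotvec (mrad) [-6.6 -3.   0. ]
-> (521.9, -264.6, 150) tool delta mm [-185.7 -537.6   83. ] tilt fix rotvec (mrad) [-6.6 -3.   0. ]
```

Request:
{"fn": "play_rows", "kwargs": {
  "deltas": [
    [[-0.018,-0.0545,0.003],[0,0,0],0],
    [[-0.018,-0.0545,0.003],[0,0,0],0],
    [[-0.018,-0.0545,0.003],[0,0,0],0],
    [[-0.018,-0.0545,0.003],[0,0,0],0],
    [[-0.018,-0.0545,0.003],[0,0,0],0],
    [[-0.018,-0.0545,0.003],[0,0,0],0],
    [[-0.018,-0.0545,0.003],[0,0,0],0],
    [[-0.018,-0.0545,0.003],[0,0,0],0]
  ]
}}

```text
time: 2.1
tool_pos: [510.8, -177.9, 200.9]
tcp_rot: [-179.6, -0.3, 168.6]
ft_force: [0.0, -0.0, 0.5]
finger_gap: 85.7
```

```bash
python3 -c "
from h import *
go((521.9,-264.6,150))"
```

```text
t 2.1 tcp [ 510.8 -177.9  200.9] rot [-179.6   -0.3  168.6] F [ 0.  -0.   0.5] gap 85.7
-> (521.9, -264.6, 150) tool delta mm [-28.3 -82.5  51.3] tilt fix rotvec (mrad) [-6.1 -6.1  0. ]
```

Request:
{"fn": "play_rows", "kwargs": {
  "deltas": [
    [[-0.015,-0.043,0.02],[-0.003,-0.003,0.005],0],
    [[-0.015,-0.043,0.02],[-0.003,-0.003,0.005],0],
    [[0,0,0],[0,0,0],0]
  ]
}}

```text
time: 2.48
tool_pos: [521.4, -275.2, 158.4]
tcp_rot: [180.0, -0.1, 167.7]
ft_force: [-0.1, 1.2, -0.4]
finger_gap: 85.7
```

```bash
python3 - <<'E'
from h import *
go((521.9,-264.6,100))
I=eyes.snapshot("scene")[:,:,::-1];cv2.imwrite("pics/s2.png",cv2.resize(I[130:270,130:280],None,fx=4,fy=4,interpolation=cv2.INTER_CUBIC))
E
```

```text
t 2.48 tcp [ 521.4 -275.2  158.4] rot [180.   -0.1 167.7] F [-0.1  1.2 -0.4] gap 85.66
-> (521.9, -264.6, 100) tool delta mm [ 1.7 10.5 58.4] tilt fix rotvec (mrad) [ 0.2 -1.5 -0. ]
```

View pics/s2.png

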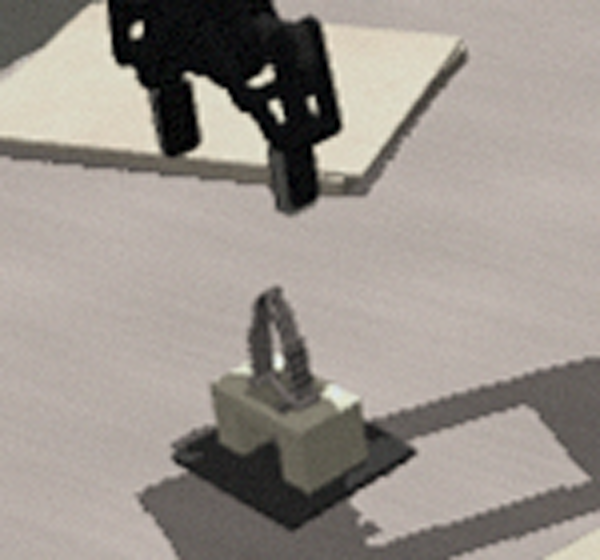

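Request:
{"fn": "play_rows", "kwargs": {
  "deltas": [
    [[0.0017,0.0105,0.004],[0,0,0],0],
    [[0,0,0.025],[0,0,0],0],
    [[0,0,0.025],[0,0,0],0],
    [[0,0,0],[0,0,0],0]
  ]
}}

```text
time: 3.02
tool_pos: [524.2, -256.9, 106.2]
tcp_rot: [179.9, 0.1, 168.1]
ft_force: [1.0, 0.4, -0.6]
finger_gap: 85.1
```

```bash
python3 - <<'E'
from h import *
go((521.9,-264.6,52))
E
```

```text
t 3.02 tcp [ 524.2 -256.9  106.2] rot [179.9   0.1 168.1] F [ 1.   0.4 -0.6] gap 85.15
-> (521.9, -264.6, 52) tool delta mm [ 0.8 -8.1 54.2] tilt fix rotvec (mrad) [1.1 2.2 0. ]
```

Request:
{"fn": "play_rows", "kwargs": {
  "deltas": [
    [[0.0005,-0.005,0.01],[0,0,0],0],
    [[0,0,0.015],[0,0,0],0],
    [[0,0,0.015],[0,0,0],0],
    [[0,0,0],[0,0,0],0],
    [[0,0,0],[0,0,0],0]
  ]
}}

```text
time: 3.65
tool_pos: [524.5, -261.1, 66.6]
tcp_rot: [-180.0, 0.3, 168.2]
ft_force: [0.8, -0.4, 0.6]
finger_gap: 85.5
```

```bash
python3 - <<'E'
from h import *
go((521.9,-264.6,52))
E
```

```text
t 3.65 tcp [ 524.5 -261.1   66.6] rot [-180.     0.3  168.2] F [ 0.8 -0.4  0.6] gap 85.51
-> (521.9, -264.6, 52) tool delta mm [ 1.9 -3.9 14.6] tilt fix rotvec (mrad) [-0.1  6.  -0. ]
```

Request:
{"fn": "play_rows", "kwargs": {
  "deltas": [
    [[0.001,-0.0035,0.006],[0,0,0],0],
    [[0.001,0,0.005],[0,0.003,0],0.3],
    [[0,0,0],[0,0,0],0.57],
    [[0,0,0],[0,0,0],0.57],
    [[0,0,0],[0,0,0],0.57],
    [[0,0,0],[0,0,0],0.57]
  ]
}}

```text
time: 4.4
tool_pos: [522.4, -265.0, 56.0]
tcp_rot: [-180.0, 0.3, 168.2]
ft_force: [-0.1, -0.9, -0.6]
finger_gap: 36.5
```

```bash
python3 - <<'E'
from h import *
go((521.9,-264.6,52))
E
```

```text
t 4.4 tcp [ 522.4 -265.    56. ] rot [-180.     0.3  168.2] F [-0.1 -0.9 -0.6] gap 36.55
-> (521.9, -264.6, 52) tool delta mm [0.6 0.3 4. ] tilt fix rotvec (mrad) [-0.7  4.4 -0. ]
```

Request:
{"fn": "play_rows", "kwargs": {
  "deltas": [
    [[0,0,0.002],[0,0,0],0.57],
    [[0,0,0.002],[0,0,0],0.57],
    [[0,0,0],[0,0,0],0.57]
  ]
}}

```text
time: 4.78
tool_pos: [522.5, -265.0, 51.8]
tcp_rot: [-180.0, 0.3, 168.2]
ft_force: [1.0, -0.5, -0.1]
finger_gap: 36.3
```

Request:
{"fn": "play_rows", "kwargs": {
  "deltas": [
    [[0,0,0.0015],[0,0,0],0.57],
    [[0,0,0],[0,0,0],0.57]
  ]
}}

```text
time: 5.03
tool_pos: [522.5, -265.0, 50.2]
tcp_rot: [-180.0, 0.3, 168.2]
ft_force: [-0.7, 0.2, 0.4]
finger_gap: 36.8
```

Request:
{"fn": "play_rows", "kwargs": {
  "deltas": [
    [[0,0,0.0015],[0,0,0],0.57],
    [[0,0,0],[0,0,0],0.57]
  ]
}}

```text
time: 5.28
tool_pos: [522.5, -265.1, 48.6]
tcp_rot: [-179.9, 0.3, 168.2]
ft_force: [-0.8, -0.6, -0.4]
finger_gap: 37.0
```

Request:
{"fn": "play_rows", "kwargs": {
  "deltas": [
    [[0,0,0.0015],[0,0,0],0.57],
    [[0,0,0],[0,0,0],0.57]
  ]
}}

```text
time: 5.52
tool_pos: [522.9, -265.4, 48.1]
tcp_rot: [-179.9, 0.3, 168.1]
ft_force: [-0.4, 0.1, -0.2]
finger_gap: 36.3
```

Request:
{"fn": "play_rows", "kwargs": {
  "deltas": [
    [[0,0,0.001],[0,0,0],0.57],
    [[0,0,0],[0,0,0],0.57]
  ]
}}

```text
time: 5.78
tool_pos: [523.1, -265.4, 48.0]
tcp_rot: [-179.9, 0.3, 168.2]
ft_force: [-1.5, -0.6, -0.2]
finger_gap: 36.7
```

Request:
{"fn": "play_rows", "kwargs": {
  "deltas": [
    [[0,0,0.001],[0,0,0],0.57],
    [[0,0,0],[0,0,0],0.57]
  ]
}}

```text
time: 6.02
tool_pos: [523.2, -265.5, 48.0]
tcp_rot: [-179.9, 0.3, 168.2]
ft_force: [-0.6, -0.2, 1.4]
finger_gap: 36.6
```

Request:
{"fn": "play_rows", "kwargs": {
  "deltas": [
    [[0,0,-0.001],[0,0,0],0.6],
    [[0,0,0],[0,0,0],0.65],
    [[0,0,0],[0,0,0],0.65],
    [[0,0,0],[0,0,0],0.65]
  ]
}}

```text
time: 6.52
tool_pos: [523.2, -265.4, 48.8]
tcp_rot: [-179.9, 0.3, 168.2]
ft_force: [-0.6, -0.3, 2.4]
finger_gap: 30.0
```

Request:
{"fn": "play_rows", "kwargs": {
  "deltas": [
    [[0,0,-0.005],[0,0,0],0.65],
    [[0,0,-0.01],[0,0,0],0.65],
    [[0,0,0],[0,0,0],0.65]
  ]
}}

```text
time: 6.9
tool_pos: [522.9, -265.2, 64.3]
tcp_rot: [-179.9, 0.3, 168.2]
ft_force: [0.5, 0.1, -0.4]
finger_gap: 30.4
```

```bash
python3 - <<'E'
from h import *
go((521.9,-264.6,160))
I=eyes.snapshot("scene")[:,:,::-1];cv2.imwrite("pics/s3.png",cv2.resize(I[150:270,140:280],None,fx=5,fy=5,interpolation=cv2.INTER_CUBIC))
E
```

```text
t 6.9 tcp [ 522.9 -265.2   64.3] rot [-179.9    0.3  168.2] F [ 0.5  0.1 -0.4] gap 30.43
-> (521.9, -264.6, 160) tool delta mm [  0.6   0.3 -95.7] tilt fix rotvec (mrad) [-1.   5.4 -0. ]
```

View pics/s3.png

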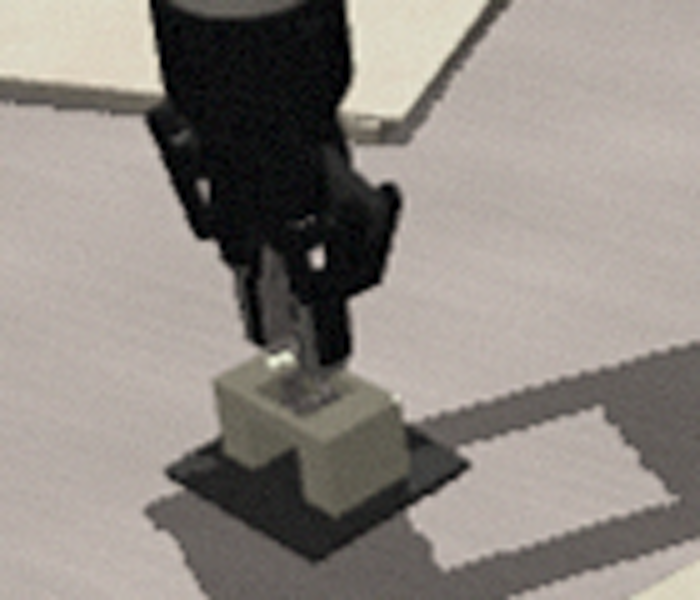

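Request:
{"fn": "play_rows", "kwargs": {
  "deltas": [
    [[0,0,-0.03],[0,0,0],0.65],
    [[0,0,-0.04],[0,0,0],0.65],
    [[0,0,-0.025],[0,0,0],0.66],
    [[0.0025,0.02,0],[0,0,0],0.66],
    [[0.005,0.04,0],[0,0,0],0.66],
    [[0.005,0.04,0],[0,0,0],0.66],
    [[0.005,0.04,0],[0,0,0],0.66],
    [[0.005,0.04,0],[0,0,0],0.66]
  ]
}}

```text
time: 7.95
tool_pos: [533.2, -75.4, 153.1]
tcp_rot: [179.9, -0.3, 167.9]
ft_force: [0.3, 0.1, -0.9]
finger_gap: 29.3
```

```bash
python3 - <<'E'
from h import *
go((565.5,267.5,160))
E
```

```text
t 7.95 tcp [533.2 -75.4 153.1] rot [179.9  -0.3 167.9] F [ 0.3  0.1 -0.9] gap 29.3
-> (565.5, 267.5, 160) tool delta mm [ 40.2 342.1  -5.8] tilt fix rotvec (mrad) [ 2.6 -5.2 -0. ]
```

Request:
{"fn": "play_rows", "kwargs": {
  "deltas": [
    [[0.0055,0.045,-0.001],[0,0,0],0.66],
    [[0.0055,0.045,-0.001],[0,0,0],0.66],
    [[0.0055,0.045,-0.001],[0,0,0],0.66],
    [[0.0055,0.045,-0.001],[0,0,0],0.68],
    [[0.0055,0.045,-0.001],[0,0,0],0.7],
    [[0.0055,0.045,-0.001],[0,0,0],0.72],
    [[0.003,0.025,0],[0,0,0],0.74],
    [[0,0,0],[0,0,0],0.75]
  ]
}}

```text
time: 8.95
tool_pos: [546.0, 241.4, 144.5]
tcp_rot: [-179.9, -1.4, 168.4]
ft_force: [-0.1, -0.1, -0.5]
finger_gap: 24.2
```

```bash
python3 - <<'E'
from h import *
go((565.5,267.5,150))
E
```

```text
t 8.95 tcp [546.  241.4 144.5] rot [-179.9   -1.4  168.4] F [-0.1 -0.1 -0.5] gap 24.17
-> (565.5, 267.5, 150) tool delta mm [-13.6  29.5  -5.9] tilt fix rotvec (mrad) [ -0.9 -24.6   0. ]
```

Request:
{"fn": "play_rows", "kwargs": {
  "deltas": [
    [[-0.006,0.013,-0.004],[0,-0.012,0],0.765],
    [[-0.006,0.013,0],[0,-0.012,0],0.765],
    [[0,0,0],[0,0,0],0.765],
    [[0,0,0],[0,0,0],0.765]
  ]
}}

```text
time: 9.45
tool_pos: [563.1, 264.3, 146.4]
tcp_rot: [-179.8, -0.1, 168.3]
ft_force: [-0.4, -0.8, -0.7]
finger_gap: 24.1
```

```bash
python3 - <<'E'
from h import *
go((565.5,267.5,100))
s=eyes.snapshot("scene")[:,:,::-1];t=eyes.snapshot("top")[:,:,::-1]
cv2.imwrite("pics/s4.png",np.hstack([cv2.resize(s[220:360,380:480],None,fx=4,fy=4,interpolation=cv2.INTER_CUBIC),cv2.resize(t[150:290,115:215],None,fx=4,fy=4,interpolation=cv2.INTER_CUBIC)]))
E
```

```text
t 9.45 tcp [563.1 264.3 146.4] rot [-179.8   -0.1  168.3] F [-0.4 -0.8 -0.7] gap 24.05
-> (565.5, 267.5, 100) tool delta mm [-1.8  3.7 46.4] tilt fix rotvec (mrad) [-2.8 -1.1  0. ]
```

View pics/s4.png

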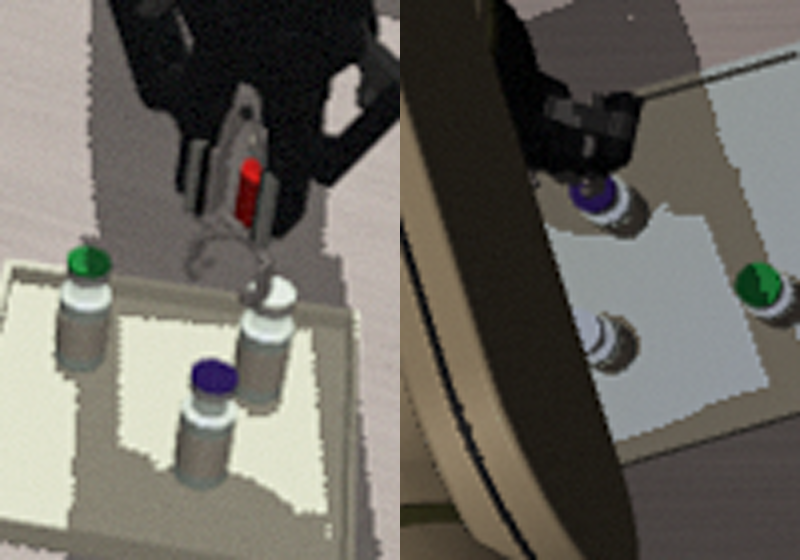

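Request:
{"fn": "play_rows", "kwargs": {
  "deltas": [
    [[-0.0015,0.003,0.004],[-0.003,0,0],0.765],
    [[0,0,0],[0,0,0],0.765],
    [[0,0,0],[0,0,0],0.765],
    [[0,0,0],[0,0,0],0.765]
  ],
  "force": 45
}}

```text
time: 10.05
tool_pos: [565.3, 266.2, 142.2]
tcp_rot: [180.0, -0.1, 168.2]
ft_force: [0.7, 0.2, -0.7]
finger_gap: 20.6
```

```bash
python3 - <<'E'
from h import *
go((565.5,267.5,100))
s=eyes.snapshot("scene")[:,:,::-1]
cv2.imwrite("pics/s5.png",cv2.resize(s[240:350,390:480],None,fx=6,fy=5.4,interpolation=cv2.INTER_CUBIC))
for z in(107,112): print(z,px("scene",(565.5,266,z)),px("top",(565.5,266,z)))
E
```

```text
t 10.05 tcp [565.3 266.2 142.2] rot [180.   -0.1 168.2] F [ 0.7  0.2 -0.7] gap 20.64
-> (565.5, 267.5, 100) tool delta mm [ 0.   1.3 42.2] tilt fix rotvec (mrad) [ 0.4 -1.2 -0. ]
107 [434.9 293.8] [156.3 192.3]
112 [435.3 291.5] [155.4 191.7]
```

View pics/s5.png

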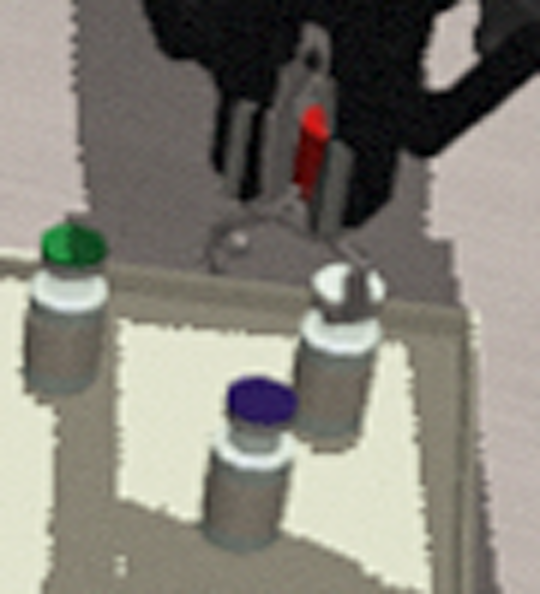

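Request:
{"fn": "play_rows", "kwargs": {
  "deltas": [
    [[0,0.001,0.01],[0,0,0],0.77],
    [[0,0,0.015],[0,0,0],0.77],
    [[0,0,0.008],[0,0,0],0.77],
    [[0,0,0],[0,0,0],0.77]
  ]
}}

```text
time: 10.6
tool_pos: [564.7, 267.0, 105.7]
tcp_rot: [-180.0, -0.2, 168.2]
ft_force: [-1.4, -0.4, -1.1]
finger_gap: 20.1
```

```bash
python3 - <<'E'
from h import *
go((565.5,267.5,85))
s=eyes.snapshot("scene")[:,:,::-1]
cv2.imwrite("pics/s6.png",cv2.resize(s[275:345,405:465],None,fx=10,fy=8.5,interpolation=cv2.INTER_CUBIC))
p=r.sense()["tool_pos"];print(px("scene",p-[0,0,34]))
E
```

```text
t 10.6 tcp [564.7 267.  105.7] rot [-180.    -0.2  168.2] F [-1.4 -0.4 -1.1] gap 20.13
-> (565.5, 267.5, 85) tool delta mm [-0.7  0.6 20.7] tilt fix rotvec (mrad) [-0.5 -2.6  0. ]
[433.2 309.2]
```

View pics/s6.png

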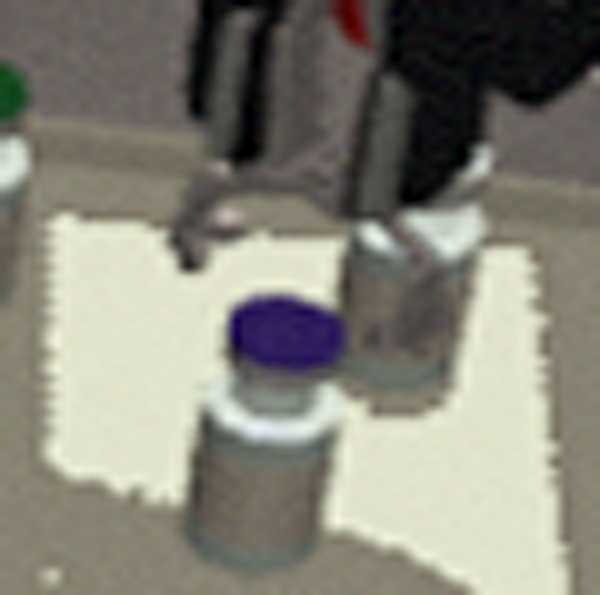

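Request:
{"fn": "play_rows", "kwargs": {
  "deltas": [
    [[-0.0015,0.0005,0.006],[0,0,0],0.77],
    [[0,0,0.008],[0,0,0],0.77],
    [[0,0,0.004],[0,0,0],0.77],
    [[0,0,0],[0,0,0],0.77]
  ]
}}

```text
time: 11.15
tool_pos: [567.1, 267.5, 87.6]
tcp_rot: [180.0, -0.1, 168.2]
ft_force: [0.2, 0.7, -0.8]
finger_gap: 20.2
```

```bash
python3 - <<'E'
from h import *
go((565.8,267.5,85))
E
```

```text
t 11.15 tcp [567.1 267.5  87.6] rot [180.   -0.1 168.2] F [ 0.2  0.7 -0.8] gap 20.17
-> (565.8, 267.5, 85) tool delta mm [ 1.3 -0.2  2.6] tilt fix rotvec (mrad) [ 0.4 -1.2 -0. ]
```

Request:
{"fn": "play_rows", "kwargs": {
  "deltas": [
    [[0.0008,0,0.0022],[0,0,0],0.77],
    [[0,0,0],[0,0,0],0.74],
    [[0,0,0],[0,0,0],0.71],
    [[0,0,0],[0,0,0],0.69],
    [[0,0,0],[0,0,0],0.67],
    [[0,0,0],[0,0,0],0.655],
    [[0,0,0],[0,0,0],0.65],
    [[0,0,0],[0,0,0],0.65]
  ]
}}

```text
time: 12.15
tool_pos: [566.7, 267.8, 86.1]
tcp_rot: [179.9, -0.0, 168.2]
ft_force: [-0.2, -0.6, -0.9]
finger_gap: 29.9
```

```bash
python3 - <<'E'
from h import *
go((565.8,267.5,85))
s=eyes.snapshot("scene")[:,:,::-1]
cv2.imwrite("pics/s7.png",cv2.resize(s[275:345,405:465],None,fx=10,fy=8.5,interpolation=cv2.INTER_CUBIC))
E
```

```text
t 12.15 tcp [566.7 267.8  86.1] rot [179.9  -0.  168.2] F [-0.2 -0.6 -0.9] gap 29.95
-> (565.8, 267.5, 85) tool delta mm [ 0.8 -0.5  1.1] tilt fix rotvec (mrad) [ 1.1 -0.2 -0. ]
```

View pics/s7.png

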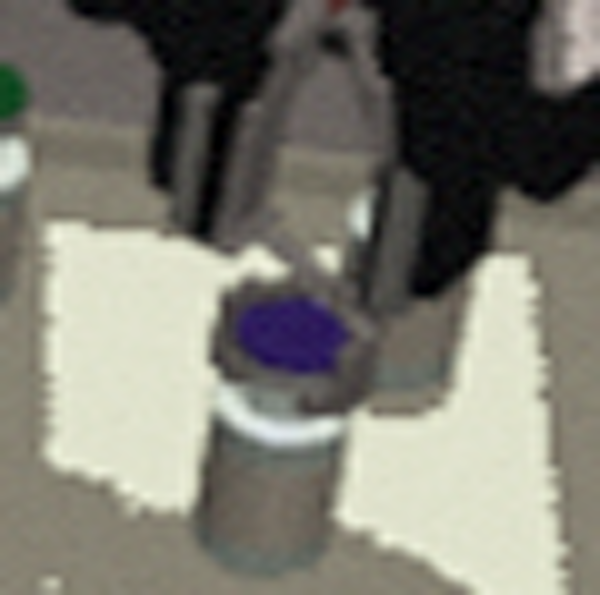

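Request:
{"fn": "play_rows", "kwargs": {
  "deltas": [
    [[0,0,-0.01],[0,0,0],0.65],
    [[0,0,-0.025],[0,0,0],0.65],
    [[0,0,-0.035],[0,0,0],0.65],
    [[0,0,-0.03],[0,0,0],0.65],
    [[0,0,0],[0,0,0],0.65],
    [[0,0,0],[0,0,0],0.65]
  ]
}}

```text
time: 12.95
tool_pos: [566.4, 267.6, 190.6]
tcp_rot: [179.9, -0.0, 168.2]
ft_force: [-0.8, -0.2, -1.4]
finger_gap: 29.8
```

```bash
python3 - <<'E'
from h import *
go((563.5,-5,190))
s=eyes.snapshot("scene")[:,:,::-1]
p=r.sense()["tool_pos"];u=px("scene",p-[0,0,34]).astype(int);print(u)
cv2.imwrite("pics/s8.png",cv2.resize(s[u[1]-40:u[1]+40,u[0]-40:u[0]+40],None,fx=7,fy=7,interpolation=cv2.INTER_CUBIC))
E
```

```text
t 12.95 tcp [566.4 267.6 190.6] rot [179.9  -0.  168.2] F [-0.8 -0.2 -1.4] gap 29.83
-> (563.5, -5, 190) tool delta mm [ -52.9 -267.4    0.3] tilt fix rotvec (mrad) [ 1.  -0.3 -0. ]
[439 271]
```

View pics/s8.png

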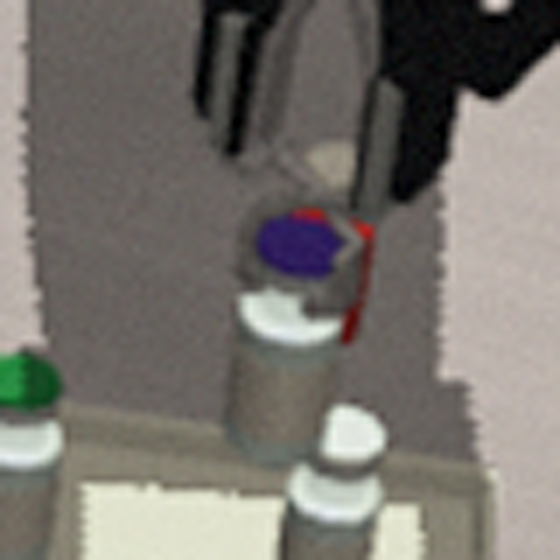

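Request:
{"fn": "play_rows", "kwargs": {
  "deltas": [
    [[-0.004,-0.02,0],[0,0,0],0.65],
    [[-0.0075,-0.0375,0],[0,0,0],0.65],
    [[-0.009,-0.045,0],[0,0,0],0.65],
    [[-0.009,-0.045,0],[0,0,0],0.65],
    [[-0.009,-0.045,0],[0,0,0],0.65],
    [[-0.006,-0.03,0],[0,0,0],0.65],
    [[-0.002,-0.01,0],[0,0,0],0.65],
    [[0,0,0],[0,0,0],0.65]
  ]
}}

```text
time: 14.0
tool_pos: [557.7, 17.5, 180.3]
tcp_rot: [-179.7, -0.8, 168.1]
ft_force: [-0.2, 0.8, -0.8]
finger_gap: 30.0
```

```bash
python3 - <<'E'
from h import *
I=cv2.imread("pics/top0.png");S=cv2.imread("pics/scene0.png")
print(onz("top",(314.3,191.9),82),onz("scene",(296,259.9),82))
# rim ellipse in top: light grey ring; housing is brighter/greener
g=cv2.cvtColor(I,cv2.COLOR_BGR2HSV);m=((g[...,1]<26)&(g[...,2]>95))
for b in blobs(m,(298,175,332,210),20)[:3]:
    c=max(cv2.findContours(b[2],0,cv2.CHAIN_APPROX_NONE)[0],key=cv2.contourArea)
    e=cv2.fitEllipse(c) if len(c)>5 else None; print(b[0],e,onz("top",e[0],82) if e else"")
go((563.5,-5,190))
E
```

```text
[563.1  -5.4  82. ] [566.5  -0.8  82. ]
725 ((314.35919189453125, 191.72740173339844), (34.506404876708984, 42.02865982055664), 178.5723114013672) [563.4  -5.5  82. ]
t 14.0 tcp [557.7  17.5 180.3] rot [-179.7   -0.8  168.1] F [-0.2  0.8 -0.8] gap 30.05
-> (563.5, -5, 190) tool delta mm [-10.2 -20.9  -9.8] tilt fix rotvec (mrad) [ -5.4 -14.5   0. ]
```

Request:
{"fn": "play_rows", "kwargs": {
  "deltas": [
    [[-0.005,-0.0105,0],[-0.002,-0.007,0],0.65],
    [[-0.004,-0.009,0],[-0.002,-0.007,0],0.65],
    [[0,0,0],[0,0,0],0.65],
    [[0,0,0],[0,0,0],0.65]
  ]
}}

```text
time: 14.5
tool_pos: [562.7, -2.4, 179.7]
tcp_rot: [-180.0, -0.0, 168.3]
ft_force: [1.1, 0.8, -1.0]
finger_gap: 30.1
```

```bash
python3 - <<'E'
from h import *
go((563.5,-5,180))
p=r.sense()["tool_pos"]
s=eyes.snapshot("scene")[:,:,::-1];t=eyes.snapshot("top")[:,:,::-1]
S=cv2.imread("pics/scene0.png")
def cr(I,x,y,w,h,k):return cv2.resize(I[y:y+h,x:x+w],None,fx=k,fy=k,interpolation=cv2.INTER_CUBIC)
cv2.imwrite("pics/s9.png",np.hstack([cr(s,270,210,56,80,7),cr(S,270,240,56,80,7)]))
q=p-[0,0,82];print("foot pred",px("scene",q),"shoulder",px("scene",q+[0,0,40.5]),"cap top",px("scene",q+[0,0,60]),"mouth",px("scene",(563.4,-5.4,82)))
H=cv2.cvtColor(s,cv2.COLOR_BGR2HSV);m=(H[...,0]>115)&(H[...,0]<150)&(H[...,1]>110)
for b in blobs(m,(260,190,340,300)):print(b[:2])
E
```

```text
t 14.5 tcp [562.7  -2.4 179.7] rot [-180.    -0.   168.3] F [ 1.1  0.8 -1. ] gap 30.09
-> (563.5, -5, 180) tool delta mm [-1.3 -2.4 -0.3] tilt fix rotvec (mrad) [-0.6 -0.3  0. ]
foot pred [296.1 251.9] shoulder [295.5 234.1] cap top [295.3 225.2] mouth [294.7 258.3]
(np.int32(45), array([295.7, 225.9]))
```

View pics/s9.png

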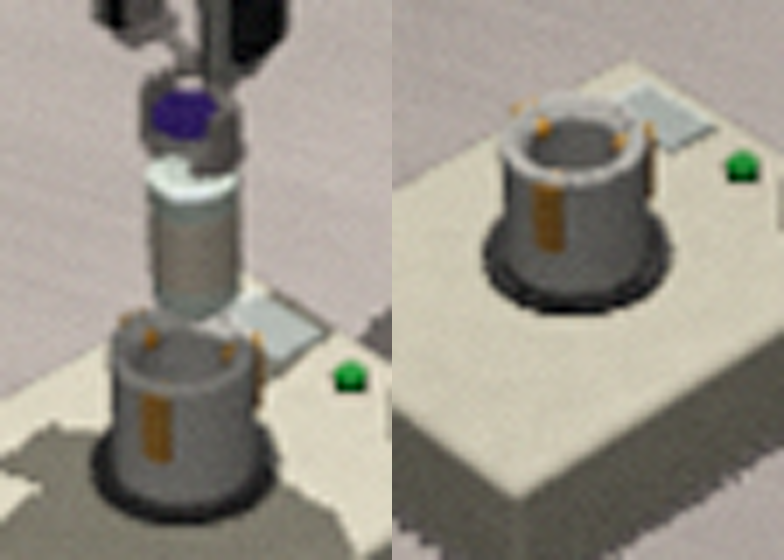

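Request:
{"fn": "play_rows", "kwargs": {
  "deltas": [
    [[-0.0025,-0.002,0.002],[0,0,0],0.65],
    [[0,0,0.004],[0,0,0],0.65],
    [[0,0,0.004],[0,0,0],0.65],
    [[0,0,0],[0,0,0],0.65]
  ]
}}

```text
time: 15.1
tool_pos: [564.8, -4.5, 168.7]
tcp_rot: [-180.0, -0.0, 168.4]
ft_force: [1.0, -0.5, -0.8]
finger_gap: 30.1
```

```bash
python3 - <<'E'
from h import *
go((565,-5.1,164))
E
```

```text
t 15.1 tcp [564.8  -4.5 168.7] rot [-180.    -0.   168.4] F [ 1.  -0.5 -0.8] gap 30.11
-> (565, -5.1, 164) tool delta mm [-0.4 -0.6  4.7] tilt fix rotvec (mrad) [-0.6 -0.8  0. ]
```

Request:
{"fn": "play_rows", "kwargs": {
  "deltas": [
    [[0,-0.0005,0.0025],[0,0,0],0.65],
    [[0,0,0.002],[0,0,0],0.65],
    [[0,0,0.001],[0,0,0],0.65]
  ]
}}

```text
time: 15.48
tool_pos: [564.7, -5.0, 162.9]
tcp_rot: [-180.0, -0.0, 168.4]
ft_force: [0.2, 0.1, -1.2]
finger_gap: 30.2
```

Request:
{"fn": "play_rows", "kwargs": {
  "deltas": [
    [[0,0,0.002],[0,0,0],0.65],
    [[0,0,0.001],[0,0,0],0.65]
  ]
}}

```text
time: 15.72
tool_pos: [564.7, -5.0, 159.8]
tcp_rot: [-180.0, -0.0, 168.4]
ft_force: [-0.6, 0.1, -0.4]
finger_gap: 30.1
```

Request:
{"fn": "play_rows", "kwargs": {
  "deltas": [
    [[0,0,0.0015],[0,0,0],0.65],
    [[0,0,0.001],[0,0,0],0.65]
  ]
}}

```text
time: 15.98
tool_pos: [565.2, -5.1, 157.8]
tcp_rot: [-180.0, 0.0, 168.4]
ft_force: [0.5, 0.7, 0.7]
finger_gap: 30.1
```

Request:
{"fn": "play_rows", "kwargs": {
  "deltas": [
    [[0,0,0.001],[0,0,0],0.65],
    [[0,0,0.001],[0,0,0],0.65]
  ]
}}

```text
time: 16.23
tool_pos: [565.5, -5.2, 156.1]
tcp_rot: [-180.0, 0.1, 168.4]
ft_force: [-0.6, 0.2, 0.3]
finger_gap: 29.8
```

Request:
{"fn": "play_rows", "kwargs": {
  "deltas": [
    [[0,0,0.001],[0,0,0],0.65],
    [[0,0,0.001],[0,0,0],0.65]
  ]
}}

```text
time: 16.48
tool_pos: [565.5, -5.2, 154.0]
tcp_rot: [-180.0, 0.1, 168.4]
ft_force: [-0.3, -0.3, 1.1]
finger_gap: 30.4
```

Request:
{"fn": "play_rows", "kwargs": {
  "deltas": [
    [[0,0,0.001],[0,0,0],0.65],
    [[0,0,0.001],[0,0,0],0.65]
  ]
}}

```text
time: 16.73
tool_pos: [566.4, -5.3, 153.4]
tcp_rot: [-180.0, 0.2, 168.4]
ft_force: [-0.5, -0.3, 6.4]
finger_gap: 29.6
```

Request:
{"fn": "play_rows", "kwargs": {
  "deltas": [
    [[0,0,0.0015],[0,0,0],0.65]
  ]
}}

```text
time: 16.85
tool_pos: [567.1, -5.5, 153.1]
tcp_rot: [-180.0, 0.3, 168.4]
ft_force: [-2.2, -0.2, 8.8]
finger_gap: 30.5
```

Request:
{"fn": "play_rows", "kwargs": {
  "deltas": [
    [[0,0,0.0015],[0,0,0],0.65]
  ]
}}

```text
time: 16.98
tool_pos: [567.9, -5.6, 153.1]
tcp_rot: [-180.0, 0.4, 168.4]
ft_force: [-1.9, -0.7, 10.0]
finger_gap: 30.0
```

Request:
{"fn": "play_rows", "kwargs": {
  "deltas": [
    [[0,0,0.0015],[0,0,0],0.65]
  ]
}}

```text
time: 17.1
tool_pos: [568.7, -5.7, 153.1]
tcp_rot: [-180.0, 0.6, 168.4]
ft_force: [-2.4, -0.5, 8.6]
finger_gap: 29.9
```

Request:
{"fn": "play_rows", "kwargs": {
  "deltas": [
    [[0.0025,0,0.001],[0,0.008,0],0.65],
    [[0.0015,0,0.001],[0,0.004,0],0.65]
  ]
}}

```text
time: 17.35
tool_pos: [566.1, -5.2, 153.4]
tcp_rot: [180.0, 0.1, 168.4]
ft_force: [0.3, -1.2, 6.5]
finger_gap: 29.9
```

```bash
python3 - <<'E'
from h import *
go((566,-5.1,150))
print(r.sense()["wrist_torque"])
E
```

```text
t 17.35 tcp [566.1  -5.2 153.4] rot [180.    0.1 168.4] F [ 0.3 -1.2  6.5] gap 29.87
-> (566, -5.1, 150) tool delta mm [0.1 0.  3.4] tilt fix rotvec (mrad) [0.  1.5 0. ]
[-0.1  0.   0. ]
```

Request:
{"fn": "play_rows", "kwargs": {
  "deltas": [
    [[0.0008,0,0.0025],[0,0.0025,0],0.65],
    [[0.0008,0,0.0025],[0,0.0025,0],0.65]
  ]
}}

```text
time: 17.6
tool_pos: [566.2, -5.1, 150.4]
tcp_rot: [180.0, 0.0, 168.4]
ft_force: [0.3, 0.1, 5.4]
finger_gap: 29.6
```

Request:
{"fn": "play_rows", "kwargs": {
  "deltas": [
    [[0.0008,0,0.0025],[0,0.0025,0],0.65],
    [[0.0008,0,0.0025],[0,0.0025,0],0.65]
  ]
}}

```text
time: 17.85
tool_pos: [566.0, -5.0, 147.0]
tcp_rot: [180.0, -0.0, 168.4]
ft_force: [0.0, -0.9, 4.9]
finger_gap: 30.1
```

Request:
{"fn": "play_rows", "kwargs": {
  "deltas": [
    [[0.0005,0,0.002],[0,0.002,0],0.65],
    [[0.0005,0,0.002],[0,0.002,0],0.65]
  ]
}}

```text
time: 18.1
tool_pos: [566.3, -5.0, 144.4]
tcp_rot: [180.0, -0.1, 168.4]
ft_force: [0.5, -1.2, 5.2]
finger_gap: 29.9
```

Request:
{"fn": "play_rows", "kwargs": {
  "deltas": [
    [[0.0005,0,0.002],[0,0.002,0],0.65],
    [[0.0005,0,0.002],[0,0.002,0],0.65]
  ]
}}

```text
time: 18.35
tool_pos: [566.4, -5.1, 141.7]
tcp_rot: [180.0, -0.2, 168.4]
ft_force: [-0.0, -0.3, 5.6]
finger_gap: 29.8
```

Request:
{"fn": "play_rows", "kwargs": {
  "deltas": [
    [[0.0005,0,0.002],[0,0.002,0],0.65],
    [[0.0005,0,0.002],[0,0.002,0],0.65]
  ]
}}

```text
time: 18.6
tool_pos: [566.6, -5.1, 139.0]
tcp_rot: [179.9, -0.2, 168.4]
ft_force: [-0.3, -0.6, 5.2]
finger_gap: 30.1
```

Request:
{"fn": "play_rows", "kwargs": {
  "deltas": [
    [[0.0005,0,0.002],[0,0,0],0.65],
    [[0.0005,0,0.002],[0,0,0],0.65]
  ]
}}

```text
time: 18.85
tool_pos: [566.7, -5.2, 136.3]
tcp_rot: [179.9, -0.1, 168.3]
ft_force: [-0.1, -0.8, 4.8]
finger_gap: 30.0
```

Request:
{"fn": "play_rows", "kwargs": {
  "deltas": [
    [[0.0005,0,0.002],[0,0,0],0.65],
    [[0.0005,0,0.002],[0,0,0],0.65]
  ]
}}

```text
time: 19.1
tool_pos: [566.7, -5.2, 133.5]
tcp_rot: [179.9, 0.1, 168.3]
ft_force: [-0.0, -0.5, 5.7]
finger_gap: 30.0
```

Request:
{"fn": "play_rows", "kwargs": {
  "deltas": [
    [[0.0005,0,0.002],[0,0.001,0],0.65],
    [[0.0005,0,0.002],[0,0.001,0],0.65]
  ]
}}

```text
time: 19.35
tool_pos: [566.7, -5.2, 130.7]
tcp_rot: [179.9, 0.1, 168.3]
ft_force: [-0.1, -0.7, 6.5]
finger_gap: 29.9
```

Request:
{"fn": "play_rows", "kwargs": {
  "deltas": [
    [[0.0005,0,0.0015],[0,0.001,0],0.65],
    [[0.0005,0,0.0015],[0,0.001,0],0.65]
  ]
}}

```text
time: 19.6
tool_pos: [567.4, -5.3, 130.4]
tcp_rot: [179.9, 0.2, 168.3]
ft_force: [-1.9, -0.2, 11.4]
finger_gap: 29.8
```

Request:
{"fn": "play_rows", "kwargs": {
  "deltas": [
    [[0.0005,0,0.0015],[0,0.001,0],0.65],
    [[0.0005,0,0.0015],[0,0.001,0],0.65]
  ]
}}

```text
time: 19.85
tool_pos: [568.0, -5.4, 130.5]
tcp_rot: [179.9, 0.3, 168.3]
ft_force: [-2.4, -0.2, 11.2]
finger_gap: 30.1
```

Request:
{"fn": "play_rows", "kwargs": {
  "deltas": [
    [[0.0005,0,0.0015],[0,0.001,0],0.65],
    [[0.0005,0,0.0015],[0,0.001,0],0.65]
  ]
}}

```text
time: 20.1
tool_pos: [568.3, -5.4, 130.4]
tcp_rot: [179.9, 0.4, 168.4]
ft_force: [-3.0, -0.3, 11.0]
finger_gap: 29.6
```

Request:
{"fn": "play_rows", "kwargs": {
  "deltas": [
    [[0.0015,0,0.001],[0,0.005,0],0.65],
    [[0.001,0,0.001],[0,0.003,0],0.65]
  ]
}}

```text
time: 20.35
tool_pos: [567.0, -5.2, 130.6]
tcp_rot: [179.9, 0.1, 168.4]
ft_force: [-0.3, -1.4, 7.3]
finger_gap: 30.0
```

Request:
{"fn": "play_rows", "kwargs": {
  "deltas": [
    [[0.0005,0,0.002],[0,0.002,0],0.65]
  ]
}}

```text
time: 20.48
tool_pos: [567.7, -5.3, 130.3]
tcp_rot: [179.9, 0.2, 168.4]
ft_force: [-2.3, -0.9, 13.8]
finger_gap: 29.9
```

Request:
{"fn": "play_rows", "kwargs": {
  "deltas": [
    [[0.0008,0,0.0024],[0,0.003,0],0.65]
  ]
}}

```text
time: 20.6
tool_pos: [568.3, -5.3, 130.2]
tcp_rot: [179.9, 0.2, 168.4]
ft_force: [-3.7, -0.3, 16.3]
finger_gap: 30.1
```

Request:
{"fn": "play_rows", "kwargs": {
  "deltas": [
    [[0.001,0,0],[0,0.004,0],0.66],
    [[0.0008,0,-0.0005],[0,0,0],0.68],
    [[0,0,-0.0005],[0,0,0],0.7],
    [[0,0,0],[0,0,0],0.73],
    [[0,0,0],[0,0,0],0.77],
    [[0,0,0],[0,0,0],0.77],
    [[0,0,0],[0,0,0],0.77]
  ],
  "force": 45
}}

```text
time: 21.48
tool_pos: [565.2, -4.7, 129.6]
tcp_rot: [179.9, -0.2, 168.4]
ft_force: [-0.1, -0.6, -1.5]
finger_gap: 20.1
```

```bash
python3 - <<'E'
from h import *
go((566.3,-5.1,170))
E
```

```text
t 21.48 tcp [565.2  -4.7 129.6] rot [179.9  -0.2 168.4] F [-0.1 -0.6 -1.5] gap 20.08
-> (566.3, -5.1, 170) tool delta mm [ -1.   -0.1 -40.4] tilt fix rotvec (mrad) [ 1.6 -3.7 -0. ]
```

Request:
{"fn": "play_rows", "kwargs": {
  "deltas": [
    [[-0.001,0,-0.003],[0,-0.003,0],0.77],
    [[0,0,-0.004],[0,0,0],0.77],
    [[0,0,-0.004],[0,0,0],0.77]
  ]
}}

```text
time: 21.85
tool_pos: [566.2, -5.0, 141.1]
tcp_rot: [179.9, -0.0, 168.4]
ft_force: [-0.7, 0.4, -0.8]
finger_gap: 19.9
```

Request:
{"fn": "play_rows", "kwargs": {
  "deltas": [
    [[0,0,-0.006],[0,0,0],0.77],
    [[0,0,-0.01],[0,0,0],0.77],
    [[0,0,-0.02],[0,0,0],0.77],
    [[0,0,-0.02],[0,0,0],0.77],
    [[0,0,0],[0,0,0],0.77]
  ]
}}

```text
time: 22.48
tool_pos: [566.9, -5.1, 201.9]
tcp_rot: [179.9, 0.1, 168.4]
ft_force: [0.6, -0.9, -1.4]
finger_gap: 20.3
```

```bash
python3 - <<'E'
from h import *
go((522.9,-265.2,185))
s=eyes.snapshot("scene")[:,:,::-1];cv2.imwrite("pics/s10raw.png",s)
H=cv2.cvtColor(s,cv2.COLOR_BGR2HSV);m=(H[...,0]>115)&(H[...,0]<150)&(H[...,1]>110)
for b in blobs(m,(260,190,340,300)):print(b[:2],onz("scene",b[1],106),onz("scene",b[1],110))
print(px("scene",(566.3,-5.1,106)))
E
```

```text
t 22.48 tcp [566.9  -5.1 201.9] rot [179.9   0.1 168.4] F [ 0.6 -0.9 -1.4] gap 20.3
-> (522.9, -265.2, 185) tool delta mm [  -9.3 -263.6   16.4] tilt fix rotvec (mrad) [1.9 1.8 0. ]
(np.int32(53), array([294.8, 246.3])) [558.3  -7.6 106. ] [562.9  -4.8 110. ]
[293.7 248.9]
```

Request:
{"fn": "play_rows", "kwargs": {
  "deltas": [
    [[-0.001,-0.02,0],[0,0,0],0.72],
    [[-0.0015,-0.04,0],[0,0,0],0.68],
    [[-0.0015,-0.045,0],[0,0,0],0.65],
    [[-0.0015,-0.045,0],[0,0,0],0.645],
    [[-0.0015,-0.04,0],[0,0,0],0.645],
    [[-0.001,-0.025,0],[0,0,0],0.645],
    [[0,-0.01,0],[0,0,0],0.645],
    [[0,0,0],[0,0,0],0.645]
  ]
}}

```text
time: 23.52
tool_pos: [521.0, -238.2, 191.6]
tcp_rot: [179.9, -0.7, 168.3]
ft_force: [0.7, -0.2, -0.7]
finger_gap: 30.2
```

```bash
python3 - <<'E'
from h import *
go((523,-265.3,130))
E
```

```text
t 23.52 tcp [ 521.  -238.2  191.6] rot [179.9  -0.7 168.3] F [ 0.7 -0.2 -0.7] gap 30.21
-> (523, -265.3, 130) tool delta mm [ -8.2 -26.3  61.4] tilt fix rotvec (mrad) [  2.  -11.9  -0. ]
```

Request:
{"fn": "play_rows", "kwargs": {
  "deltas": [
    [[-0.004,-0.012,0.01],[0.001,-0.006,0],0.645],
    [[-0.004,-0.012,0.015],[0.001,-0.006,0],0.645],
    [[0,0,0.02],[0,0,0],0.645],
    [[0,0,0],[0,0,0],0.645],
    [[0,0,0],[0,0,0],0.645]
  ]
}}

```text
time: 24.15
tool_pos: [524.2, -262.9, 141.9]
tcp_rot: [180.0, -0.0, 168.5]
ft_force: [0.6, -0.4, -0.3]
finger_gap: 30.5
```

```bash
python3 - <<'E'
from h import *
go((523,-265.3,95))
E
```

```text
t 24.15 tcp [ 524.2 -262.9  141.9] rot [180.   -0.  168.5] F [ 0.6 -0.4 -0.3] gap 30.55
-> (523, -265.3, 95) tool delta mm [ 0.7 -2.6 46.9] tilt fix rotvec (mrad) [ 0.8 -0.6 -0. ]
```

Request:
{"fn": "play_rows", "kwargs": {
  "deltas": [
    [[0.0007,-0.0025,0.01],[0,0,0],0.645],
    [[0,0,0.016],[0,0,0],0.645],
    [[0,0,0.016],[0,0,0],0.645],
    [[0,0,0],[0,0,0],0.645],
    [[0,0,0],[0,0,0],0.645]
  ]
}}

```text
time: 24.78
tool_pos: [523.3, -265.3, 97.5]
tcp_rot: [180.0, 0.0, 168.5]
ft_force: [0.4, 0.5, -0.9]
finger_gap: 30.1
```

```bash
python3 - <<'E'
from h import *
go((523,-265.3,80))
E
```

```text
t 24.77 tcp [ 523.3 -265.3   97.5] rot [180.    0.  168.5] F [ 0.4  0.5 -0.9] gap 30.06
-> (523, -265.3, 80) tool delta mm [ 0.3 -0.1 17.5] tilt fix rotvec (mrad) [0.4 0.3 0. ]
```

Request:
{"fn": "play_rows", "kwargs": {
  "deltas": [
    [[0,0,0.006],[0,0,0],0.645],
    [[0,0,0.006],[0,0,0],0.645],
    [[0,0,0.004],[0,0,0],0.645]
  ]
}}

```text
time: 25.15
tool_pos: [524.2, -265.7, 81.8]
tcp_rot: [-180.0, 0.1, 168.6]
ft_force: [0.2, 0.1, -0.3]
finger_gap: 30.3
```

Request:
{"fn": "play_rows", "kwargs": {
  "deltas": [
    [[0,0,0.003],[0,0,0],0.645],
    [[0,0,0.003],[0,0,0],0.645],
    [[0,0,0.003],[0,0,0],0.645]
  ]
}}

```text
time: 25.52
tool_pos: [524.2, -265.8, 72.3]
tcp_rot: [-180.0, 0.1, 168.6]
ft_force: [1.0, 0.1, -0.1]
finger_gap: 30.3
```

Request:
{"fn": "play_rows", "kwargs": {
  "deltas": [
    [[0,0,0.004],[0,0,0],0.645],
    [[0,0,0.004],[0,0,0],0.645],
    [[0,0,0.003],[0,0,0],0.645]
  ]
}}

```text
time: 25.9
tool_pos: [524.3, -265.8, 60.5]
tcp_rot: [-180.0, 0.1, 168.5]
ft_force: [-0.0, 0.1, -1.1]
finger_gap: 30.0
```

Request:
{"fn": "play_rows", "kwargs": {
  "deltas": [
    [[0,0,0.003],[0,0,0],0.645],
    [[0,0,0.003],[0,0,0],0.645],
    [[0,0,0.002],[0,0,0],0.645]
  ]
}}

```text
time: 26.28
tool_pos: [524.3, -265.8, 51.8]
tcp_rot: [-180.0, 0.1, 168.5]
ft_force: [0.1, 0.1, -0.7]
finger_gap: 30.5
```

Request:
{"fn": "play_rows", "kwargs": {
  "deltas": [
    [[0,0,0.0015],[0,0,0],0.645],
    [[0,0,0.001],[0,0,0],0.645]
  ]
}}

```text
time: 26.52
tool_pos: [524.3, -265.8, 49.1]
tcp_rot: [-180.0, 0.1, 168.5]
ft_force: [0.2, -0.0, -0.8]
finger_gap: 30.2
```

Request:
{"fn": "play_rows", "kwargs": {
  "deltas": [
    [[0,0,0.001],[0,0,0],0.645],
    [[0,0,0.001],[0,0,0],0.645]
  ]
}}

```text
time: 26.78
tool_pos: [524.3, -265.9, 48.6]
tcp_rot: [-180.0, 0.1, 168.6]
ft_force: [-5.4, 3.6, 10.2]
finger_gap: 30.3
```

Request:
{"fn": "play_rows", "kwargs": {
  "deltas": [
    [[0,0,0],[0,0,0],0.62],
    [[0,0,0],[0,0,0],0.6],
    [[0,0,0],[0,0,0],0.55],
    [[0,0,0],[0,0,0],0.4],
    [[0,0,0],[0,0,0],0.2],
    [[0,0,0],[0,0,0],0.1],
    [[0,0,0],[0,0,0],0.1]
  ]
}}

```text
time: 27.65
tool_pos: [524.7, -266.0, 48.9]
tcp_rot: [-180.0, 0.2, 168.6]
ft_force: [0.1, -0.0, -0.7]
finger_gap: 76.8
```

Request:
{"fn": "play_rows", "kwargs": {
  "deltas": [
    [[0,0,-0.01],[0,0,0],0.1],
    [[0,0,-0.02],[0,0,0],0.1],
    [[0,0,-0.04],[0,0,0],0.1],
    [[0,0,-0.05],[0,0,0],0.1],
    [[0,0,-0.05],[0,0,0],0.1],
    [[0,0,0],[0,0,0],0.1],
    [[0,0,0],[0,0,0],0.1]
  ]
}}

```text
time: 28.52
tool_pos: [524.8, -266.1, 233.1]
tcp_rot: [-179.8, 0.5, 168.6]
ft_force: [0.8, 0.6, -0.4]
finger_gap: 77.0
```

```bash
python3 - <<'E'
from h import *
go()
s=eyes.snapshot("scene")[:,:,::-1];t=eyes.snapshot("top")[:,:,::-1]
cv2.imwrite("pics/t_end.png",t)
def cr(I,x,y,w,h,k):return cv2.resize(I[y:y+h,x:x+w],None,fx=k,fy=k,interpolation=cv2.INTER_CUBIC)
cv2.imwrite("pics/end.png",np.vstack([np.hstack([cr(s,160,190,70,56,5),cr(s,265,225,70,56,5)]),cr(s,330,260,140,60,5)]))
H=cv2.cvtColor(t,cv2.COLOR_BGR2HSV)
for n,m in(("purple",(H[...,0]>115)&(H[...,0]<150)&(H[...,1]>110)),("green",(H[...,0]>45)&(H[...,0]<85)&(H[...,1]>110))):
    for b in blobs(m,(130,160,350,270)):print(n,b[:2],onz("top",b[1],108))
H=cv2.cvtColor(s,cv2.COLOR_BGR2HSV);m=(H[...,0]>115)&(H[...,0]<150)&(H[...,1]>110)
for b in blobs(m,(260,190,340,300)):print("scene",b[:2])
E
```

```text
t 28.52 tcp [ 524.8 -266.1  233.1] rot [-179.8    0.5  168.6] F [ 0.8  0.6 -0.4] gap 77.01
purple (np.int32(104), array([313.3, 187. ])) [566.1  -4.2 108. ]
green (np.int32(97), array([204.2, 220.8])) [513.1 183.2 108. ]
green (np.int32(21), array([302.9, 225.2])) [500.6  15.2 108. ]
scene (np.int32(64), array([295., 246.]))
```

View pics/end.png

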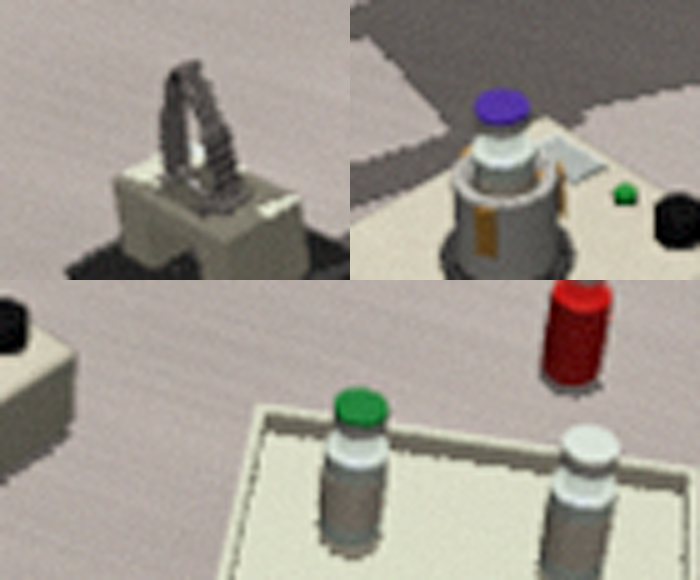

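```bash
python3 - <<'E'
from h import *
print(tri((313.3,187.),(295,246)))
r.hand_in()
E
```

```text
(array([564.9,  -3.8, 112.3]), np.float64(1.2379589677014469))
the job is handed in; nothing more can be done
```

The purple-capped vial is seated in the spinner chuck, the forceps are back in their stand, and the job is handed in. The last robot clock reading was 28.5 s.

- **Pick-up:** I took the forceps from the stand and opened them over the vial. They closed on its neck, and it lifted clear of the tray, upright.
- **Pressing home:** About 5 N pushed the vial past the spring noses. It stopped about 31 mm below the mouth, judging by tool height. There the force rose from 6 to 16.3 N with almost no further travel, which I took as fully home.
- **One snag:** Partway in, the vial stuck at the noses because the tool had drifted about 3 mm to the side under load. I recentred it and it went in freely.
- **Return:** I opened the forceps, lifted them off and lowered them into the slot until the ledges touched the stand at the same height as at the start. Then I released them and backed away.

**Last checks:**
- The last picture shows the forceps hanging upright and the vial upright and deep in the chuck.
- The green vial's position is unchanged to 0.1 px. The white one looks upright and in place, by eye only.
- The gripper is 233 mm up and touching nothing.

**One disagreement:** the final two-camera measurement puts the middle of the cap at 112 mm, while tool height implies 106 to 107 mm. The same method read 2.6 mm high on the vial in the tray, so about 3 mm is unexplained. I trusted the steep force rise and handed in on that basis.

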